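# Level the radio shelf

## Robot

A 6-joint arm with a two-finger parallel gripper is mounted at the origin on the work surface. World frame = base frame: x ahead of the robot, y to its left, z up, the work surface at z = 0. Lengths are in m, angles in degrees, forces in N, time in s.
With the tool pointing down it reaches from about 0.275 to 1 m from the base axis. Payload 8.4 kg.
Tool frame: the origin (TCP) lies on the front face of the gripper's body, between the roots of the fingers; the fingertips stand 73 mm ahead of it and the grasp point (between the pads) lies 54 mm ahead of it; z points along the fingers, y is the direction in which the jaws open and shut (so a half turn about z gives the same grasp; the last joint's range is limited). The gripper opens to 85 mm and grips with 20 to 120 N. Pads are 22 mm wide; open, the fingers measure 114 mm over their backs; the gripper's body (76 mm by 85 mm) begins 54 mm behind the grasp point. The pads swing forward as they close: fully open they stand 13 mm farther back than shut.
Start: joints at [-71.643, 20.225, 93.587, -0, 66.188, -0.138], TCP at [0.198, -0.593, 0.304] pointing down, gripper open.
Joint ranges: [-150.9, 150.9], [-52.94, 120.26], [3.33, 152.33], [-74.26, 254.26], [0, 154.13], [-172.89, 172.89]. Speed limits (degrees/s): [127.2, 127.2, 159.86, 180, 180, 180].

## Interface

Orientations are given as a 3x3 rotation matrix whose columns are the frame's x, y, z axes.
In Python, from workcell import * gives the robot as it stands. The module is installed in compiled form; this text tells all that it offers.
- The arm moves only by the tool carry_out, never from a script. Its argument "commands" is a list of rows, each an object with "delta_pos": the shift along the tool's x, y, z in cm, a list of three; "turn": the turn, a rotation vector about the tool's x, y, z in degrees, a list of three; "hand": the closure, from 0 (fully open) to 1 (shut). A call has 1 to 12 rows; each row shifts and turns the commanded pose from where the row before left it, along the tool's axes as they then stand; what a row does not reach is not made up. A row lasts 1/10 s, in which the tool goes at most 50 mm and 8.59 degrees, less where a joint would pass 70% of its speed; a pose out of reach is approached as far as the arm can. A call with a gripper value outside its range is refused whole. The fingers move at their own pace and stop on an object; the grip force is fixed at half the most. Time passes only in rows, so rows that do not move let the fingers close. It gives the time, the measured TCP pose, the force and the opening at its end, in the units of the state.
- state(): the state, without advancing time (a new reading comes with each control period).
- get_image(name): name is "side" or "top"; returns the picture (420x560x3 uint8, red, green, blue); there is no depth.
- get_calibration(name): a dict with "fx", "fy", "cx", "cy" (pixels), "rvec" (rotation vector, rad) and "tvec" (3), from world to camera coordinates, as OpenCV has them. Camera axes: x right, y down, z forward; pixel columns grow to the right and rows downward; lengths in m; the calibration is good to about 2 mm. A picture is of the moment at which its call begins. get_calibration takes no time and is no camera call.
- job_done(): hands the job in, once; it reports no verdict.
Trained networks look in the newest picture that a camera, given by its name, has taken for a name from the list of things; names that differ only in an ending like _2 or _b are one class to them, and where a whole thing is asked for, a point or a joint stands for the part that bears it (a point fixed in the world has none). Each returns a list of dicts, best first, with "p" (0 to 1); they miss things now and then, are a little off and sometimes report something else, mostly with a low value. They report only what shows in the picture. A call takes as long as a camera call. They do not tell look-alikes from the thing itself.
- find_in(camera, target): "at" ([row, column] in pixels, amid what is visible of it).
- cut_out(camera, target): "region" (420x560 bool, what is visible of it) and "at" ([row, column] in pixels, amid what is visible of it).
- mark_of(camera, target): "at" ([row, column] in pixels: a listed point, or the origin of a listed thing).
The state is a dict: "t": time; "joint_pos": joint angles; "qvel": joint speeds; "joint_efforts": joint torques, N m; "position": TCP position; "eef_rot": TCP orientation; "force": force on the tool from outside, world axes, zero at the start; "ft_torque": the same for the moment, N m; "gripper_width": finger opening in m.
Only numpy, scipy, OpenCV 4.12 (cv2) and the standard library are available. Lean on these libraries where they do the work, as an engineer would, in place of code of your own. Each camera call takes 0.05 s, during which the arm holds its last target.

## Task

The small radio shelf on the desk is low at the end with the levelling foot. Stand the spirit level on the middle of the shelf, lengthwise so that it points at the levelling foot, and press it down flat; then turn the foot's hand knob until the bubble rests centred between the two lines. Then press down on the level again with the bubble still centred, with about a kilo of push, and finish like that, still pressing, so that I can do up the locknut; leave the other things on the desk alone.

Things in the scene. Friction and masses are not known exactly. Their poses are not given: they have to be found in the camera images.
- level_mid (a point): Centre, half-way up, of the loose spirit level: an aluminium bar with black end caps, 200 mm long (x), 24 mm wide (y), 44 mm high (z, up), about 0.32 kg, upright on its base on the desk left of the shelf. In its flat top a yellow-green vial, 56 mm long, shows in a slot between two metal rails that may be pressed on. Same end for end. Grip it across its width.
- level: The same spirit level: origin at the centre of its underside, x along its length, z up.
- bubble (a joint): Place (m) of the pale 14 mm long bubble along the vial: 0 = centred between the two dark lines (10 mm either side of centre), positive towards the level's +x end, stops at +-0.016. It runs to the higher end, 1.3 mm for each milliradian of tilt, and settles within 1 s once the level is still.
- bubble_mid (a point): Point on top of the bubble in the vial; axes as the level's.
- shelf: The shelf: a dark wooden board, 200 mm deep (x), 330 mm long (y), 18 mm thick, top about 76 mm above the desk. It tilts about its two fixed rubber feet under the +y end; a steel lug at the -y end rests on the levelling foot. Origin on the desk midway between the fixed feet, 150 mm from the board's middle. z is square to the board, up.
- shelf_top (a point): Middle of the board's top face, where the level shall stand; axes as the shelf's, y along the board and away from the levelling foot.
- foot_knob (a point): Centre of the levelling foot's black round hand knob, 38 mm across, 27 mm high, top 105 mm above the desk, 45 mm beyond the board's end; the lug under it is 58 mm above the desk. It turns in place on a 12 mm upright screw, many turns, slight friction, stays put. Clockwise from above raises this end: 1 rad = 2.65 mrad of tilt = 3.4 mm of bubble..
- mug: White mug, 80 mm across, 92 mm high: a bystander. Origin under its centre.
- morse_key: Brass Morse key on a dark wooden base, 75 x 140 mm, 62 mm high: a bystander. Origin under its centre.
- power_meter: Grey power meter box, 90 x 150 mm, 74 mm high: a bystander. Origin under its centre.
- mic: Black hand microphone lying on the desk, 125 x 62 mm, 26 mm high: a bystander. Origin under its centre.
Things that resemble listed ones, but are neither listed nor needed, are in the scene too. There is more than one size of the level; the job needs the largest.

How it is judged (in metres and radians):
On the way, in this order (a step that is already met when the one before it is completed fails the run):
1. the spirit level stands lengthwise on the middle of the shelf and is pressed down on it (horizontal distance between level_mid and shelf_top below 0.05 m and z of level_mid in the frame of shelf_top between 0.017 and 0.027 m and angle between the x axis of level and the y axis of shelf, either way round below 0.2 rad and angle between the z axis of level and the z axis of shelf, either way round below 0.02 rad and contact force between level and shelf above 6 N), for 0.2 s.
2. the foot has been turned so that the shelf is level and the bubble rests centred, with the level standing free on the shelf (horizontal distance between level_mid and shelf_top below 0.05 m and z of level_mid in the frame of shelf_top between 0.017 and 0.027 m and angle between the x axis of level and the y axis of shelf, either way round below 0.2 rad and angle between the z axis of level and the z axis of shelf, either way round below 0.02 rad and value of joint bubble between -0.003 and 0.003 m and angle between shelf's own z axis and vertical below 0.0026 rad and contact force between the fingers and level below 0.2 N), for 0.3 s.
At the end, for the whole second after the job is handed in: The fingers still press the level onto the shelf (6 to 32 N between them, its weight included), the robot not touching the shelf; the level stands flat within 50 mm of the middle and 0.2 rad of lengthwise; bubble within 3 mm of centre, shelf within 2.6 mrad of level (all of step 1 and value of joint bubble between -0.003 and 0.003 m and angle between shelf's own z axis and vertical below 0.0026 rad and contact force between level and shelf below 32 N and contact force between the fingers and level above 2 N and linear speed of level below 0.01 m/s and contact force between each of the arm, the fingers and shelf below 0.5 N); the arm keeps its last pose, push and grip.
It fails at once if a bystander is moved by more than 20 mm (distance of any of mug, morse_key, power_meter, mic from where it was at the start of the episode above 0.02 m).
It fails at once if the level is tipped over (angle between level's own z axis and vertical above 0.7 rad).
It also fails if it takes over 70 s, if anything falls off the work surface, if the arm or the gripper's body presses on something with over 40 N, if the wrist force passes 120 N, or if a joint passes its speed limit or range.

## Working session

There is one attempt and no reset: what is moved stays moved. The work goes in short steps, Python scripts to look and compute and a tool call to move; the robot and the scene stay as the last step left them, time stands still between calls to the robot, and variables do not carry over. Pictures are saved under pics/ and viewed, and the job is handed in when it is done.

Besides the shell and the picture viewer there is one more tool, called after "Call:" in YAML: its name, and indented under it one key for each argument. carry_out: Moves the arm, as the interface text tells. Its arguments: {"type":"object","properties":{"commands":{"type":"array","items":{"type":"object","properties":{"delta_pos":{"type":"array","items":{"type":"number"}},"turn":{"type":"array","items":{"type":"number"}},"hand":{"type":"number"}}}}},"required":["commands"]}

```bash
mkdir -p pics
python3 - <<'E'
from workcell import *
import cv2
s=state();print(s)
for n in("side","top"):
    cv2.imwrite(f"pics/{n}0.png",cv2.cvtColor(get_image(n),cv2.COLOR_RGB2BGR));print(n,get_calibration(n))
    for t in("level_mid","shelf_top","foot_knob","bubble_mid","mug","morse_key","power_meter","mic"):
        print(t,[(r["at"],round(r["p"],2)) for r in mark_of(n,t)])
E
```

```text
{'t': 0.0, 'joint_pos': array([-7.16432240e+01,  2.02638060e+01,  9.36296039e+01, -1.15560299e-03,
        6.61865451e+01, -1.39053164e-01]), 'qvel': array([ 0.00645475, -0.06987749,  0.02094708, -0.08384677,  0.08904096,
       -0.01794865]), 'joint_efforts': array([-1.16084950e-03, -6.05252123e+01, -3.42065299e+01,  1.36686626e-05,
        9.38831217e-03,  9.88544372e-06]), 'position': array([ 0.19813395, -0.59236917,  0.30314328]), 'eef_rot': array([[ 9.48344160e-01,  3.17243039e-01, -4.56995441e-04],
       [ 3.17243368e-01, -9.48343243e-01,  1.31865692e-03],
       [-1.50538103e-05, -1.39551936e-03, -9.99999026e-01]]), 'force': array([ 0.49887737,  0.25921989, -0.76526488]), 'ft_torque': array([-0.03857598,  0.0145394 ,  0.00010167]), 'gripper_width': 0.08551154783933766}
side {'fx': 429.60058993806257, 'fy': 429.60058993806257, 'cx': 273.1699183255669, 'cy': 209.1146404513558, 'rvec': array([ 0.55167825, -2.64838544,  1.18592069]), 'tvec': array([0.51015781, 0.14939963, 1.0521174 ])}
level_mid [([297.2, 351.0], 0.86), ([293.0, 250.2], 0.62), ([372.1, 283.8], 0.57)]
shelf_top [([174.2, 306.3], 0.7)]
foot_knob [([296.5, 251.0], 0.62), ([129.3, 323.1], 0.57)]
bubble_mid [([278.5, 166.6], 0.65)]
mug [([250.4, 178.6], 0.7)]
morse_key [([199.0, 208.9], 0.76)]
power_meter [([159.8, 249.0], 0.84)]
mic [([276.6, 167.8], 0.58)]
top {'fx': 436.3917913696205, 'fy': 436.3917913696205, 'cx': 278.41247408690657, 'cy': 211.35421740864328, 'rvec': array([ 2.16505924, -2.20758196,  0.12497803]), 'tvec': array([0.0707926 , 0.54359143, 1.02496393])}
level_mid [([299.3, 115.8], 0.78), ([329.6, 219.3], 0.63), ([237.1, 180.1], 0.61)]
shelf_top [([225.0, 353.0], 0.65)]
foot_knob [([213.1, 452.6], 0.56)]
bubble_mid [([238.2, 178.7], 0.48)]
mug [([137.1, 208.9], 0.78), ([127.8, 290.6], 0.63)]
morse_key [([127.0, 289.2], 0.64), ([233.1, 179.4], 0.44)]
power_meter [([128.3, 381.1], 0.65)]
mic [([156.4, 168.1], 0.87)]
```

View pics/top0.png

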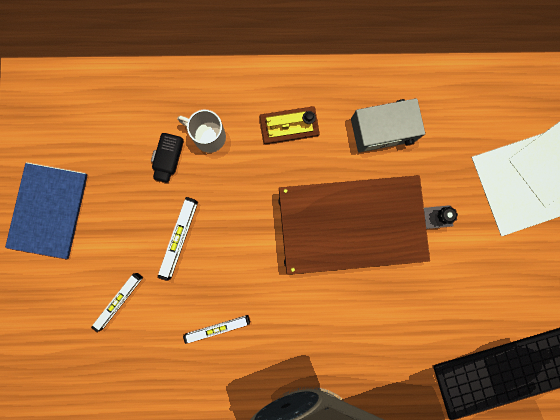

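View pics/side0.png

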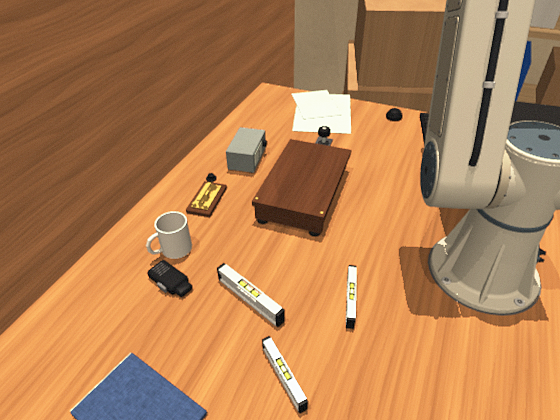

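Level candidates in the top view are (238,178), (301,117) and (329,217). In the side view they are (293,250), (297,351) and (372,284). The one at top (238,178) / side (293,250) is the longest. I'll measure their lengths and crop to check.

```bash
cat > h.py <<'E'
from workcell import *
import cv2, numpy as np
def cam(n):
    c=get_calibration(n);K=np.array([[c["fx"],0,c["cx"]],[0,c["fy"],c["cy"]],[0,0,1]])
    return K,cv2.Rodrigues(np.array(c["rvec"]))[0],np.array(c["tvec"])
def ray(n,at):
    K,R,t=cam(n);d=R.T@np.linalg.solve(K,[at[1],at[0],1]);return -R.T@t,d
def onz(n,at,z):
    o,d=ray(n,at);return o+d*(z-o[2])/d[2]
def tri(a,b):
    o1,d1=ray("top",a);o2,d2=ray("side",b)
    s=np.linalg.lstsq(np.c_[d1,-d2],o2-o1,rcond=None)[0];p=o1+d1*s[0];q=o2+d2*s[1]
    return (p+q)/2,np.linalg.norm(p-q)
def proj(n,p):
    K,R,t=cam(n);x=K@(R@np.array(p)+t);return x[1]/x[2],x[0]/x[2]
def save(n,name,crop=None,k=1):
    im=cv2.cvtColor(get_image(n),cv2.COLOR_RGB2BGR)
    if crop: im=im[crop[0]:crop[1],crop[2]:crop[3]]
    if k>1: im=cv2.resize(im,None,fx=k,fy=k,interpolation=cv2.INTER_CUBIC)
    cv2.imwrite(f"pics/{name}.png",im)
E
python3 - <<'E'
from h import *
np.set_printoptions(precision=4,suppress=True)
save("top","crop1",(180,350,80,260),4)
print("lm",tri((237.1,180.1),(293,250.2)))
print("st",tri((225,353),(174.2,306.3)))
print("fk",tri((213.1,452.6),(129.3,323.1)))
for n in("top","side"):
  for r in cut_out(n,"level_mid"):
    m=r["region"];pts=np.argwhere(m).astype(float)
    w=np.array([onz(n,p,.044 if n=="top" else .022)[:2] for p in pts])
    rc=cv2.minAreaRect(w.astype(np.float32)*1000);print(n,r["at"],r["p"],len(pts),rc)
for r in cut_out("top","shelf_top"):
    pts=np.argwhere(r["region"]);w=np.array([onz("top",p,.074)[:2] for p in pts])
    print("shelf",r["p"],cv2.minAreaRect(w.astype(np.float32)*1000))
print("corners",[onz("top",p,.076) for p in((187,279),(176,419),(261,429),(273,286))])
print("knob top", onz("top",(214,449),.105))
for c in((199,192),(278,164)):print(onz("top",c,.044))
E
```

```text
lm (array([0.4864, 0.2963, 0.0153]), np.float64(0.0034849821893092893))
st (array([ 0.5039, -0.11  ,  0.0713]), np.float64(0.004315577437126118))
fk (array([ 0.5283, -0.3335,  0.0899]), np.float64(0.001349403112489366))
top [329.4, 217.4] 0.79 605 ((274.72174072265625, 209.07699584960938), (22.9985294342041, 152.25643920898438), 13.698469161987305)
top [240.7, 178.1] 0.6 1166 ((483.463623046875, 296.8075866699219), (33.06971740722656, 198.2135467529297), 70.68634796142578)
top [306.5, 115.4] 0.57 708 ((340.5968017578125, 435.65655517578125), (25.832088470458984, 158.2110595703125), 52.16791534423828)Traceback (most recent call last):
  File "<stdin>", line 10, in <module>
  File "h.py", line 9, in onz
    o,d=ray(n,at);return o+d*(z-o[2])/d[2]
        ~~~^^^^^^
  File "h.py", line 7, in ray
    K,R,t=cam(n);d=R.T@np.linalg.solve(K,[at[1],at[0],1]);return -R.T@t,d
          ~~~^^^
  File "h.py", line 4, in cam
    c=get_calibration(n);K=np.array([[c["fx"],0,c["cx"]],[0,c["fy"],c["cy"]],[0,0,1]])
ValueError: time passes only in moves, steps and waits
```

View pics/crop1.png

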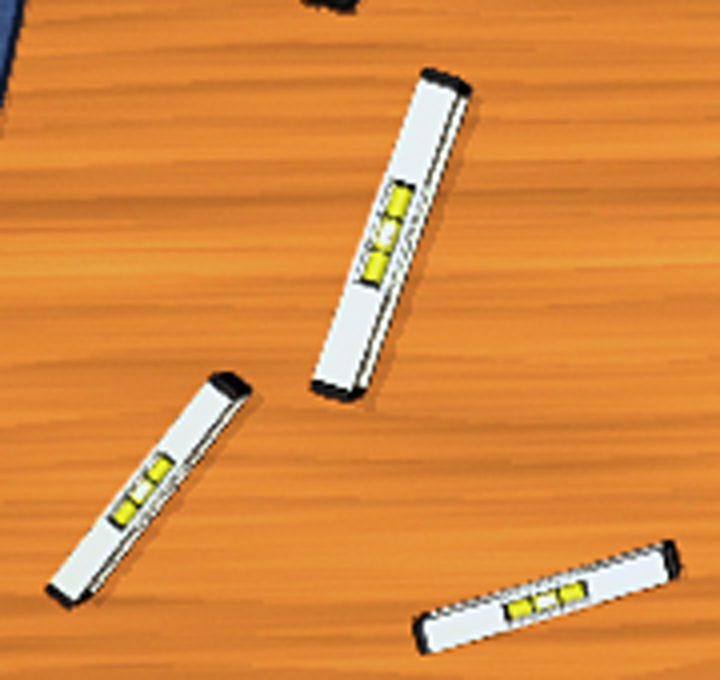

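The crop confirms it: the level centred near (238,177) is about 200 mm long, the other two about 155 mm. Next I'll measure the remaining poses with the calibration cached.

```bash
python3 - <<'E'
s=open('h.py').read()
s=s.replace("def cam(n):","import functools\n@functools.lru_cache(None)\ndef cam(n):")
open('h.py','w').write(s)
E
python3 - <<'E'
from h import *
np.set_printoptions(precision=4,suppress=True)
im=get_image("top")
for r in cut_out("top","shelf_top"):
    pts=np.argwhere(r["region"]);w=np.array([onz("top",p,.074)[:2] for p in pts])
    print("shelf",r["p"],cv2.minAreaRect(w.astype(np.float32)*1000))
print("corners",[onz("top",p,.074) for p in((187,279),(176,419),(261,429),(273,286))])
print("knob top", onz("top",(214,449),.105))
# crop top-face points: corners of big level
for c in((72,424),(88,466),(382,313),(392,356),(380,340)):print(onz("top",(180+c[0]/4,80+c[1]/4),.044))
print("vial ends",onz("top",(180+184/4,80+402/4),.044),onz("top",(180+284/4,80+370/4),.044))
print("p",onz("top",(238.2,177.2),.044))
save("top","crop2",(165,285,270,470),4)
print("lm",tri((237.1,180.1),(293,250.2)))
print("fk",tri((213.1,452.6),(129.3,323.1)))
print(state()["t"])
E
```

```text
shelf 0.62 ((510.19244384765625, -140.04592895507812), (203.81881713867188, 393.5984802246094), 3.8981919288635254)
corners [array([0.5965, 0.059 , 0.074 ]), array([ 0.6167, -0.2667,  0.074 ]), array([ 0.4202, -0.28  ,  0.074 ]), array([0.4002, 0.0472, 0.074 ])]
knob top [ 0.5246 -0.319   0.105 ]
[0.5786 0.2774 0.044 ]
[0.5687 0.2529 0.044 ]
[0.3993 0.3415 0.044 ]
[0.393  0.3168 0.044 ]
[0.4001 0.326  0.044 ]
vial ends [0.5129 0.2903 0.044 ] [0.455  0.3088 0.044 ]
p [0.4846 0.298  0.044 ]
lm (array([0.4864, 0.2963, 0.0153]), np.float64(0.0034849821893092893))
fk (array([ 0.5283, -0.3335,  0.0899]), np.float64(0.001349403112489366))
1.15
```

View pics/crop2.png

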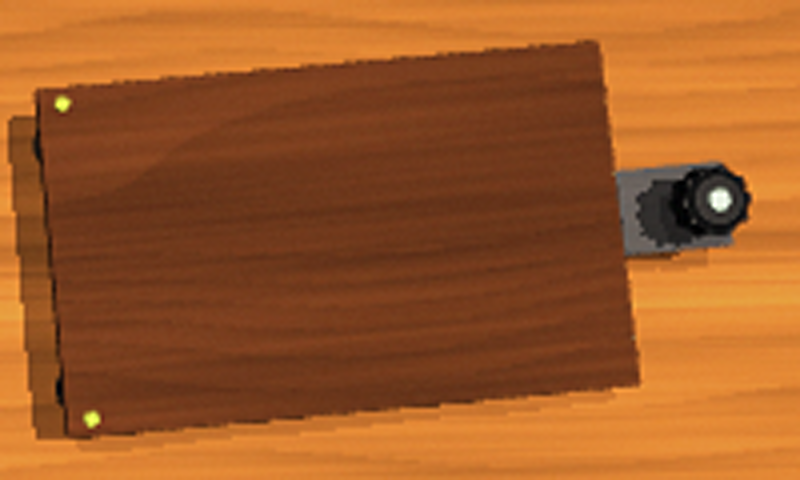

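Shelf middle is about (0.508,-0.110), its y axis at 93.6°, and the knob about (0.522,-0.319). The level is centred about (0.484,0.298) with its axis at -19°. I'll move above the level first, then turn the tool to 161°.

Call:
carry_out:
  commands:
    - {"delta_pos":[2.3,-3.14,0],"turn":[0,0,-5]}
    - {"delta_pos":[2.57,-2.93,0]}
    - {"delta_pos":[2.57,-2.93,0]}
    - {"delta_pos":[2.57,-2.93,0]}
    - {"delta_pos":[2.57,-2.93,0]}
    - {"delta_pos":[2.57,-2.93,0]}
    - {"delta_pos":[2.57,-2.93,0]}
    - {"delta_pos":[2.57,-2.93,0]}
    - {"delta_pos":[2.57,-2.93,0]}
    - {"delta_pos":[2.57,-2.93,0]}
    - {"delta_pos":[2.57,-2.93,0]}
    - {"delta_pos":[2.57,-2.93,0]}

```text
invalid input at $.commands[0]: expected keys delta_pos, turn, hand
```

Call:
carry_out:
  commands:
    - {"delta_pos":[2.3,-3.14,0],"turn":[0,0,0],"hand":0}
    - {"delta_pos":[2.3,-3.14,0],"turn":[0,0,0],"hand":0}
    - {"delta_pos":[2.3,-3.14,0],"turn":[0,0,0],"hand":0}
    - {"delta_pos":[2.3,-3.14,0],"turn":[0,0,0],"hand":0}
    - {"delta_pos":[2.3,-3.14,0],"turn":[0,0,0],"hand":0}
    - {"delta_pos":[2.3,-3.14,0],"turn":[0,0,0],"hand":0}
    - {"delta_pos":[2.3,-3.14,0],"turn":[0,0,0],"hand":0}
    - {"delta_pos":[2.3,-3.14,0],"turn":[0,0,0],"hand":0}
    - {"delta_pos":[2.3,-3.14,0],"turn":[0,0,0],"hand":0}
    - {"delta_pos":[2.3,-3.14,0],"turn":[0,0,0],"hand":0}
    - {"delta_pos":[2.3,-3.14,0],"turn":[0,0,0],"hand":0}
    - {"delta_pos":[2.3,-3.14,0],"turn":[0,0,0],"hand":0}

```text
t: 2.35
position: [0.3407, -0.1464, 0.3042]
eef_rot: [[0.948, 0.317, 0.001], [0.317, -0.948, -0.0], [0.001, 0.001, -1.0]]
force: [1.4, 0.1, -0.5]
gripper_width: 0.0851
```

Call:
carry_out:
  commands:
    - {"delta_pos":[2.3,-3.14,0],"turn":[0,0,0],"hand":0}
    - {"delta_pos":[2.3,-3.14,0],"turn":[0,0,0],"hand":0}
    - {"delta_pos":[2.3,-3.14,0],"turn":[0,0,0],"hand":0}
    - {"delta_pos":[2.3,-3.14,0],"turn":[0,0,0],"hand":0}
    - {"delta_pos":[2.3,-3.14,0],"turn":[0,0,0],"hand":0}
    - {"delta_pos":[2.3,-3.14,0],"turn":[0,0,0],"hand":0}
    - {"delta_pos":[2.3,-3.14,0],"turn":[0,0,0],"hand":0}
    - {"delta_pos":[2.3,-3.14,0],"turn":[0,0,0],"hand":0}
    - {"delta_pos":[2.3,-3.14,0],"turn":[0,0,0],"hand":0}
    - {"delta_pos":[2.3,-3.14,0],"turn":[0,0,0],"hand":0}
    - {"delta_pos":[2.3,-3.14,0],"turn":[0,0,0],"hand":0}
    - {"delta_pos":[2.3,-3.14,0],"turn":[0,0,0],"hand":0}

```text
t: 3.55
position: [0.483, 0.2988, 0.3039]
eef_rot: [[0.948, 0.317, 0.0], [0.317, -0.948, 0.0], [0.0, 0.0, -1.0]]
force: [1.0, -1.0, -0.2]
gripper_width: 0.0855
```

Call:
carry_out:
  commands:
    - {"delta_pos":[0,0,0],"turn":[0,0,-8.5],"hand":0}
    - {"delta_pos":[0,0,0],"turn":[0,0,-8.5],"hand":0}
    - {"delta_pos":[0,0,0],"turn":[0,0,-8.5],"hand":0}
    - {"delta_pos":[0,0,0],"turn":[0,0,-8.5],"hand":0}
    - {"delta_pos":[0,0,0],"turn":[0,0,-8.5],"hand":0}
    - {"delta_pos":[0,0,0],"turn":[0,0,-8.5],"hand":0}
    - {"delta_pos":[0,0,0],"turn":[0,0,-8.5],"hand":0}
    - {"delta_pos":[0,0,0],"turn":[0,0,-8.5],"hand":0}
    - {"delta_pos":[0,0,0],"turn":[0,0,-8.5],"hand":0}
    - {"delta_pos":[0,0,0],"turn":[0,0,-8.5],"hand":0}
    - {"delta_pos":[0,0,0],"turn":[0,0,-8.5],"hand":0}
    - {"delta_pos":[0,0,0],"turn":[0,0,-8.5],"hand":0}

```text
t: 4.75
position: [0.4827, 0.2971, 0.3039]
eef_rot: [[-0.513, 0.859, 0.0], [0.859, 0.513, 0.0], [0.0, 0.0, -1.0]]
force: [0.5, 0.4, 0.4]
gripper_width: 0.0856
```

Call:
carry_out:
  commands:
    - {"delta_pos":[0,0,0],"turn":[0,0,-8.5],"hand":0}
    - {"delta_pos":[0,0,0],"turn":[0,0,-8.5],"hand":0}
    - {"delta_pos":[0,0,0],"turn":[0,0,-8.5],"hand":0}
    - {"delta_pos":[0,0,0],"turn":[0,0,-8.5],"hand":0}
    - {"delta_pos":[0,0,0],"turn":[0,0,-6.5],"hand":0}
    - {"delta_pos":[0,0,0],"turn":[0,0,0],"hand":0}

```text
t: 5.35
position: [0.4827, 0.2971, 0.3039]
eef_rot: [[-0.946, 0.324, 0.0], [0.324, 0.946, 0.0], [-0.0, 0.0, -1.0]]
force: [-0.5, 0.0, -0.8]
gripper_width: 0.0857
```

```bash
cat >> h.py <<'E'
np.set_printoptions(precision=4,suppress=True)
def rep(goal=None,ang=None):
    s=state();R=np.array(s["eef_rot"]);p=np.array(s["position"])
    print("t",s["t"],"p",p,"ang",round(np.degrees(np.arctan2(R[1,0],R[0,0])),2),"tilt",R[:2,2],"F",s["force"],"j",np.round(s["joint_pos"],1),"w",round(s["gripper_width"],4))
    if goal is not None: print("delta tool cm",100*R.T@(np.array(goal)-p))
E
python3 - <<'E'
from h import *
rep((.484,.298,.15))
E
```

```text
t 5.35 p [0.4827 0.2971 0.3039] ang 161.09 tilt [0.0001 0.0001] F [-0.4569  0.0105 -0.7729] j [ 31.5  15.1 100.8   0.   64.1 -39.6] w 0.0857
delta tool cm [-0.0936  0.1279 15.3945]
```

Call:
carry_out:
  commands:
    - {"delta_pos":[0,0.1,4],"turn":[0,0,0],"hand":0}
    - {"delta_pos":[0,0,4],"turn":[0,0,0],"hand":0}
    - {"delta_pos":[0,0,4],"turn":[0,0,0],"hand":0}
    - {"delta_pos":[0,0,4],"turn":[0,0,0],"hand":0}
    - {"delta_pos":[0,0,3],"turn":[0,0,0],"hand":0}
    - {"delta_pos":[0,0,1.8],"turn":[0,0,0],"hand":0}
    - {"delta_pos":[0,0,1],"turn":[0,0,0],"hand":0}
    - {"delta_pos":[0,0,0],"turn":[0,0,0],"hand":0}

```text
t: 6.15
position: [0.4825, 0.2977, 0.0849]
eef_rot: [[-0.945, 0.327, -0.002], [0.327, 0.945, -0.001], [0.001, -0.002, -1.0]]
force: [0.2, -0.1, 0.4]
gripper_width: 0.0853
```

Run:
```python
from h import *
rep()
save("top","g1",(150,330,90,290),4); save("side","g1s",(180,400,150,400),3)
```

```text
t 6.15 p [0.4825 0.2977 0.0849] ang 160.89 tilt [-0.0017 -0.001 ] F [ 0.2055 -0.1327  0.3691] j [ 31.5  32.  108.9   0.   39.2 -39.4] w 0.0853
```

View pics/g1.png

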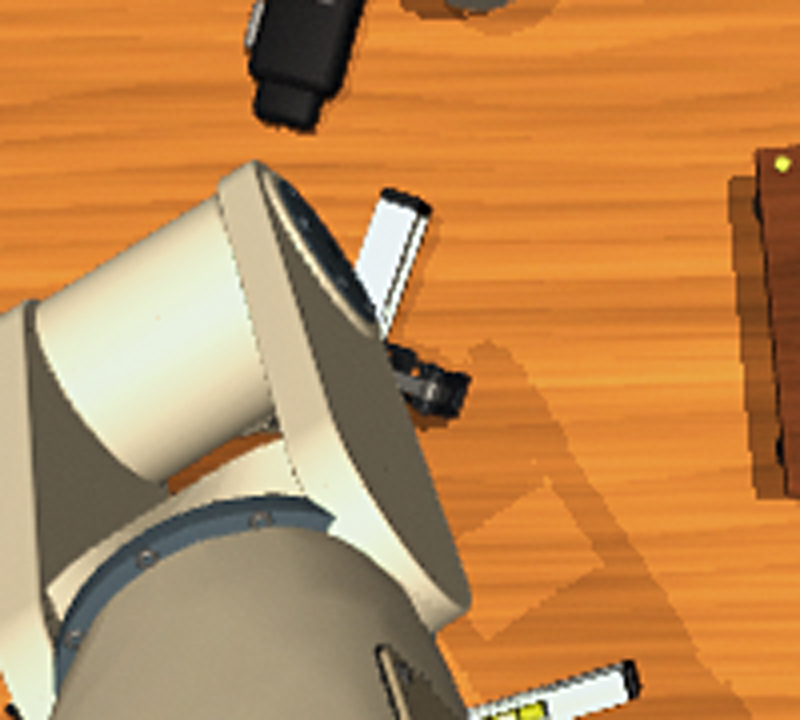

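View pics/g1s.png

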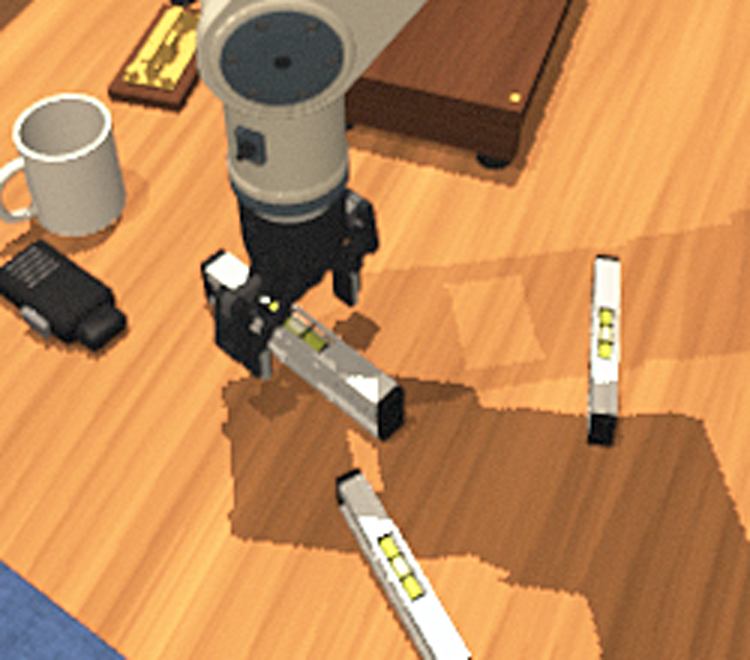

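The jaws straddle the large level: its upper end shows at top (198,190) and the fingers sit either side of it. Closing now.

Call:
carry_out:
  commands:
    - {"delta_pos":[0,0,0],"turn":[0,0,0],"hand":1}
    - {"delta_pos":[0,0,0],"turn":[0,0,0],"hand":1}
    - {"delta_pos":[0,0,0],"turn":[0,0,0],"hand":1}
    - {"delta_pos":[0,0,0],"turn":[0,0,0],"hand":1}
    - {"delta_pos":[0,0,0],"turn":[0,0,0],"hand":1}
    - {"delta_pos":[0,0,0],"turn":[0,0,0],"hand":1}
    - {"delta_pos":[0,0,0],"turn":[0,0,0],"hand":1}
    - {"delta_pos":[0,0,0],"turn":[0,0,0],"hand":1}

```text
t: 7.05
position: [0.4836, 0.2985, 0.0866]
eef_rot: [[-0.945, 0.326, 0.001], [0.326, 0.945, 0.001], [-0.001, 0.001, -1.0]]
force: [0.6, 0.5, 4.8]
gripper_width: 0.0231
```

Call:
carry_out:
  commands:
    - {"delta_pos":[0,0,-1],"turn":[0,0,0],"hand":1}
    - {"delta_pos":[0,0,-3],"turn":[0,0,0],"hand":1}
    - {"delta_pos":[0,0,-4],"turn":[0,0,0],"hand":1}
    - {"delta_pos":[0,0,-3],"turn":[0,0,0],"hand":1}
    - {"delta_pos":[0,0,-2],"turn":[0,0,0],"hand":1}
    - {"delta_pos":[0,0,-0.5],"turn":[0,0,0],"hand":1}
    - {"delta_pos":[0,0,0],"turn":[0,0,0],"hand":1}

```text
t: 7.75
position: [0.483, 0.2979, 0.2214]
eef_rot: [[-0.945, 0.326, 0.001], [0.326, 0.945, 0.0], [-0.001, 0.001, -1.0]]
force: [0.3, -0.1, -3.6]
gripper_width: 0.0233
```

Run:
```python
from h import *
rep((.5084,-.11,.22))
save("side","g2s",(130,370,130,400),3)
```

```text
t 7.75 p [0.483  0.2979 0.2214] ang 160.99 tilt [0.0008 0.0004] F [ 0.3076 -0.1261 -3.5917] j [ 31.5  20.5 105.   -0.   54.4 -39.5] w 0.0233
delta tool cm [-15.6887 -37.741    0.123 ]
```

View pics/g2s.png

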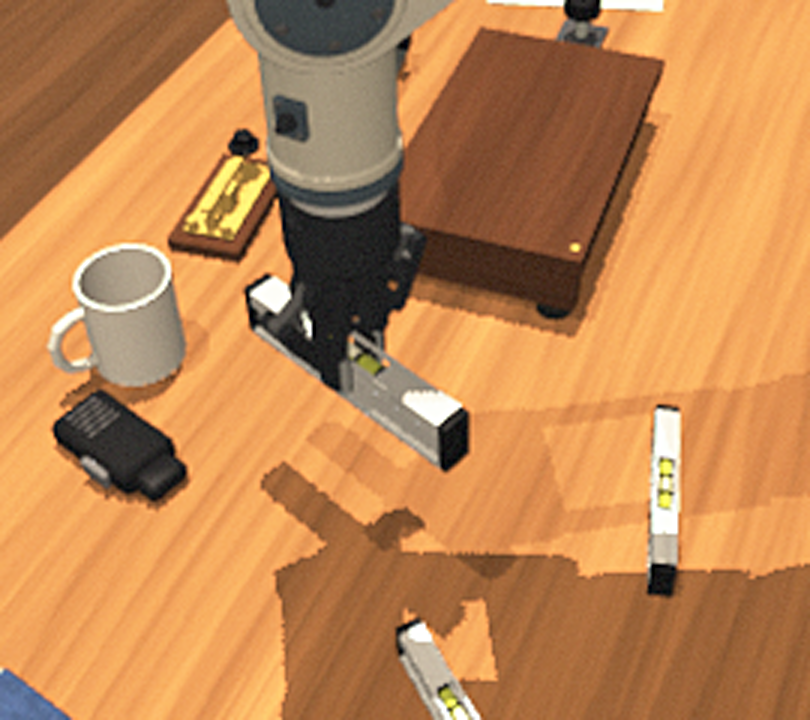

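The level is held straight and raised, so I'll turn it by 67.4° and carry it over the shelf.

Call:
carry_out:
  commands:
    - {"delta_pos":[0,0,0],"turn":[0,0,8.42],"hand":1}
    - {"delta_pos":[0,0,0],"turn":[0,0,8.42],"hand":1}
    - {"delta_pos":[0,0,0],"turn":[0,0,8.42],"hand":1}
    - {"delta_pos":[0,0,0],"turn":[0,0,8.42],"hand":1}
    - {"delta_pos":[0,0,0],"turn":[0,0,8.42],"hand":1}
    - {"delta_pos":[0,0,0],"turn":[0,0,8.42],"hand":1}
    - {"delta_pos":[0,0,0],"turn":[0,0,8.42],"hand":1}
    - {"delta_pos":[0,0,0],"turn":[0,0,8.42],"hand":1}
    - {"delta_pos":[0,0,0],"turn":[0,0,0],"hand":1}

```text
t: 8.7
position: [0.4822, 0.2975, 0.2191]
eef_rot: [[-0.061, 0.998, -0.003], [0.998, 0.061, -0.002], [-0.001, -0.003, -1.0]]
force: [-0.5, -0.5, -3.3]
gripper_width: 0.023
```

Call:
carry_out:
  commands:
    - {"delta_pos":[-2,0,0],"turn":[0,0,0],"hand":1}
    - {"delta_pos":[-3.5,0,0],"turn":[0,0,0],"hand":1}
    - {"delta_pos":[-3.9,0,0],"turn":[0,0,0],"hand":1}
    - {"delta_pos":[-3.9,0,0],"turn":[0,0,0],"hand":1}
    - {"delta_pos":[-3.9,0,0],"turn":[0,0,0],"hand":1}
    - {"delta_pos":[-3.9,0,0],"turn":[0,0,0],"hand":1}
    - {"delta_pos":[-3.9,0,0],"turn":[0,0,0],"hand":1}
    - {"delta_pos":[-3.9,0,0],"turn":[0,0,0],"hand":1}
    - {"delta_pos":[-3.9,0,0],"turn":[0,0,0],"hand":1}
    - {"delta_pos":[-3.9,0,0],"turn":[0,0,0],"hand":1}
    - {"delta_pos":[-3,0,0],"turn":[0,0,0],"hand":1}
    - {"delta_pos":[-1.1,0,0],"turn":[0,0,0],"hand":1}

```text
t: 9.9
position: [0.5085, -0.1116, 0.22]
eef_rot: [[-0.066, 0.998, -0.001], [0.998, 0.066, -0.0], [-0.0, -0.001, -1.0]]
force: [-0.5, -0.3, -4.0]
gripper_width: 0.0232
```

Call:
carry_out:
  commands:
    - {"delta_pos":[0,0,2],"turn":[0,0,0],"hand":1}
    - {"delta_pos":[0,0,1.5],"turn":[0,0,0],"hand":1}
    - {"delta_pos":[0,0,0.5],"turn":[0,0,0],"hand":1}
    - {"delta_pos":[0,0,0],"turn":[0,0,0],"hand":1}

```text
t: 10.3
position: [0.5082, -0.1086, 0.1798]
eef_rot: [[-0.066, 0.998, -0.002], [0.998, 0.066, 0.001], [0.001, -0.002, -1.0]]
force: [-0.1, 0.3, -3.6]
gripper_width: 0.0229
```

Run:
```python
from h import *
rep((.5084,-.11,.162))
save("side","g3s",(80,280,180,420),3)
save("top","g3",(140,300,230,470),3)
```

```text
t 10.3 p [ 0.5082 -0.1086  0.1798] ang 93.76 tilt [-0.0024  0.0007] F [-0.1496  0.2645 -3.5638] j [-12.2  20.2 112.4   0.   47.6 -16. ] w 0.0229
delta tool cm [-0.1414  0.0139  1.7848]
```

View pics/g3s.png

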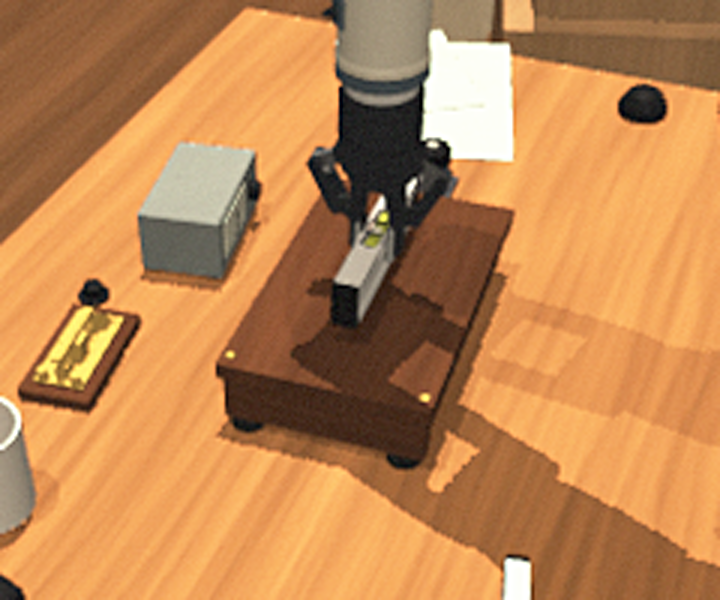

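View pics/g3.png

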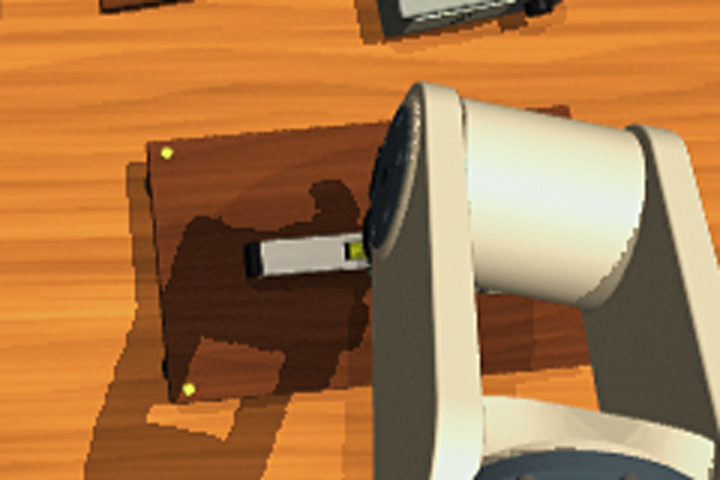

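The level is over the middle of the board, in line with it (end cap at side (174,296)). Lowering slowly and watching the force.

Call:
carry_out:
  commands:
    - {"delta_pos":[0,0,0.7],"turn":[0,0,0],"hand":1}
    - {"delta_pos":[0,0,0.4],"turn":[0,0,0],"hand":1}
    - {"delta_pos":[0,0,0.3],"turn":[0,0,0],"hand":1}
    - {"delta_pos":[0,0,0],"turn":[0,0,0],"hand":1}

```text
t: 10.8
position: [0.5086, -0.1091, 0.1665]
eef_rot: [[-0.064, 0.998, -0.001], [0.998, 0.064, 0.0], [0.0, -0.001, -1.0]]
force: [-1.0, 0.3, -3.0]
gripper_width: 0.0232
```

Call:
carry_out:
  commands:
    - {"delta_pos":[0,0,0.2],"turn":[0,0,0],"hand":1}
    - {"delta_pos":[0,0,0.1],"turn":[0,0,0],"hand":1}
    - {"delta_pos":[0,0,0],"turn":[0,0,0],"hand":1}

```text
t: 11.1
position: [0.5088, -0.1092, 0.1638]
eef_rot: [[-0.063, 0.998, -0.0], [0.998, 0.063, 0.0], [0.0, -0.0, -1.0]]
force: [-0.4, 0.5, -3.8]
gripper_width: 0.0233
```

Call:
carry_out:
  commands:
    - {"delta_pos":[0,0,0.1],"turn":[0,0,0],"hand":1}
    - {"delta_pos":[0,0,0.1],"turn":[0,0,0],"hand":1}
    - {"delta_pos":[0,0,0],"turn":[0,0,0],"hand":1}

```text
t: 11.4
position: [0.509, -0.1092, 0.1619]
eef_rot: [[-0.063, 0.998, 0.0], [0.998, 0.063, -0.0], [-0.0, 0.0, -1.0]]
force: [-0.2, 0.4, -0.9]
gripper_width: 0.0232
```

Call:
carry_out:
  commands:
    - {"delta_pos":[0,0,0.1],"turn":[0,0,0],"hand":1}
    - {"delta_pos":[0,0,0],"turn":[0,0,0],"hand":1}

```text
t: 11.6
position: [0.5091, -0.1093, 0.1615]
eef_rot: [[-0.063, 0.998, 0.0], [0.998, 0.063, -0.0], [-0.0, 0.0, -1.0]]
force: [-2.2, -1.3, 5.4]
gripper_width: 0.0231
```

Contact made: force went from -3.6 to +5.4 N. I'll release, then press from above with shut fingers so the level seats flat.

Call:
carry_out:
  commands:
    - {"delta_pos":[0,0,0],"turn":[0,0,0],"hand":0.4}
    - {"delta_pos":[0,0,0],"turn":[0,0,0],"hand":0.4}
    - {"delta_pos":[0,0,0],"turn":[0,0,0],"hand":0.4}
    - {"delta_pos":[0,0,-0.5],"turn":[0,0,0],"hand":0.4}
    - {"delta_pos":[0,0,-2],"turn":[0,0,0],"hand":0.4}
    - {"delta_pos":[0,0,-3],"turn":[0,0,0],"hand":0.4}
    - {"delta_pos":[0,0,0],"turn":[0,0,0],"hand":1}
    - {"delta_pos":[0,0,0],"turn":[0,0,0],"hand":1}
    - {"delta_pos":[0,0,0],"turn":[0,0,0],"hand":1}
    - {"delta_pos":[0,0,0],"turn":[0,0,0],"hand":1}
    - {"delta_pos":[0,0,0],"turn":[0,0,0],"hand":1}

```text
t: 12.7
position: [0.5085, -0.1091, 0.2151]
eef_rot: [[-0.063, 0.998, -0.001], [0.998, 0.063, 0.0], [0.0, -0.001, -1.0]]
force: [-0.5, 0.6, 0.5]
gripper_width: -0.0
```

Run:
```python
from h import *
rep()
save("side","g4s",(80,280,180,420),3)
```

```text
t 12.7 p [ 0.5085 -0.1091  0.2151] ang 93.63 tilt [-0.0015  0.0003] F [-0.4759  0.5764  0.4997] j [-12.3  17.2 111.    0.   51.9 -15.9] w -0.0
```

View pics/g4s.png

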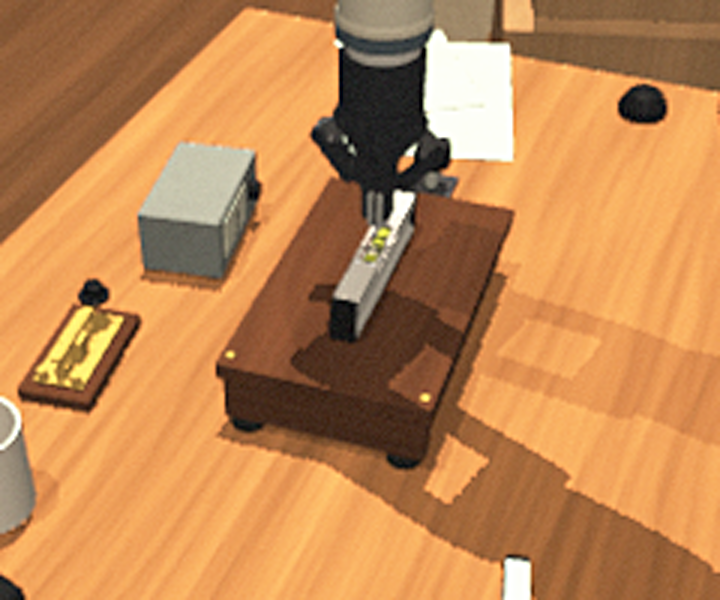

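The level stands on the board on its own, with the shut fingertips above it. Pressing down next.

Call:
carry_out:
  commands:
    - {"delta_pos":[0,0,1.5],"turn":[0,0,0],"hand":1}
    - {"delta_pos":[0,0,0.5],"turn":[0,0,0],"hand":1}
    - {"delta_pos":[0,0,0.2],"turn":[0,0,0],"hand":1}
    - {"delta_pos":[0,0,0],"turn":[0,0,0],"hand":1}

```text
t: 13.15
position: [0.5088, -0.1092, 0.1936]
eef_rot: [[-0.063, 0.998, -0.001], [0.998, 0.063, 0.0], [0.0, -0.001, -1.0]]
force: [0.3, -0.5, -0.4]
gripper_width: -0.0001
```

Call:
carry_out:
  commands:
    - {"delta_pos":[0,0,0.1],"turn":[0,0,0],"hand":1}
    - {"delta_pos":[0,0,0.1],"turn":[0,0,0],"hand":1}
    - {"delta_pos":[0,0,0],"turn":[0,0,0],"hand":1}

```text
t: 13.45
position: [0.5089, -0.1092, 0.192]
eef_rot: [[-0.063, 0.998, 0.0], [0.998, 0.063, -0.0], [-0.0, 0.0, -1.0]]
force: [-0.6, -0.2, -0.3]
gripper_width: -0.0001
```

Call:
carry_out:
  commands:
    - {"delta_pos":[0,0,0.1],"turn":[0,0,0],"hand":1}
    - {"delta_pos":[0,0,0.05],"turn":[0,0,0],"hand":1}
    - {"delta_pos":[0,0,0],"turn":[0,0,0],"hand":1}

```text
t: 13.75
position: [0.5091, -0.1092, 0.1915]
eef_rot: [[-0.063, 0.998, 0.001], [0.998, 0.063, -0.0], [-0.0, 0.001, -1.0]]
force: [-3.4, 1.0, 12.3]
gripper_width: 0.0
```

Call:
carry_out:
  commands:
    - {"delta_pos":[0,0,0.05],"turn":[0,0,0],"hand":1}
    - {"delta_pos":[0,0,0],"turn":[0,0,0],"hand":1}

```text
t: 13.95
position: [0.5092, -0.1092, 0.1915]
eef_rot: [[-0.063, 0.998, 0.001], [0.998, 0.063, -0.0], [-0.0, 0.001, -1.0]]
force: [-5.3, 0.6, 18.1]
gripper_width: -0.0002
```

About 18 N push, and the force rose steadily. I'll hold briefly, then lift and go over the knob.

Call:
carry_out:
  commands:
    - {"delta_pos":[0,0,0],"turn":[0,0,0],"hand":1}
    - {"delta_pos":[0,0,0],"turn":[0,0,0],"hand":1}
    - {"delta_pos":[0,0,0],"turn":[0,0,0],"hand":1}
    - {"delta_pos":[0,0,0],"turn":[0,0,0],"hand":1}
    - {"delta_pos":[0,0,-1],"turn":[0,0,0],"hand":1}
    - {"delta_pos":[0,0,-4],"turn":[0,0,0],"hand":1}
    - {"delta_pos":[-2,0,-1.5],"turn":[0,0,0],"hand":0.3}
    - {"delta_pos":[-4,0,0],"turn":[0,0,0],"hand":0.3}
    - {"delta_pos":[-4,0,0],"turn":[0,0,0],"hand":0.3}
    - {"delta_pos":[-4,0,0],"turn":[0,0,0],"hand":0.3}
    - {"delta_pos":[-4,0,0],"turn":[0,0,0],"hand":0.3}
    - {"delta_pos":[-3.1,0,0],"turn":[0,0,0],"hand":0.3}

```text
t: 15.15
position: [0.5222, -0.3221, 0.2553]
eef_rot: [[-0.063, 0.998, 0.001], [0.998, 0.063, -0.001], [-0.001, 0.001, -1.0]]
force: [-0.2, 0.7, 0.3]
gripper_width: 0.06
```

Run:
```python
from h import *
rep((.5225,-.3195,.15))
save("side","k1s",(80,240,240,440),4)
save("top","k1",(140,300,260,470),3)
for n in("top","side"): print(n,[(r["at"],round(r["p"],2)) for r in mark_of(n,"bubble_mid")])
```

```text
t 15.15 p [ 0.5222 -0.3221  0.2553] ang 93.59 tilt [ 0.0006 -0.0006] F [-0.167   0.7338  0.3314] j [-31.8  22.   97.7  -0.   60.3 -35.4] w 0.06
delta tool cm [ 0.2614  0.0354 10.5311]
top []
side []
```

View pics/k1s.png

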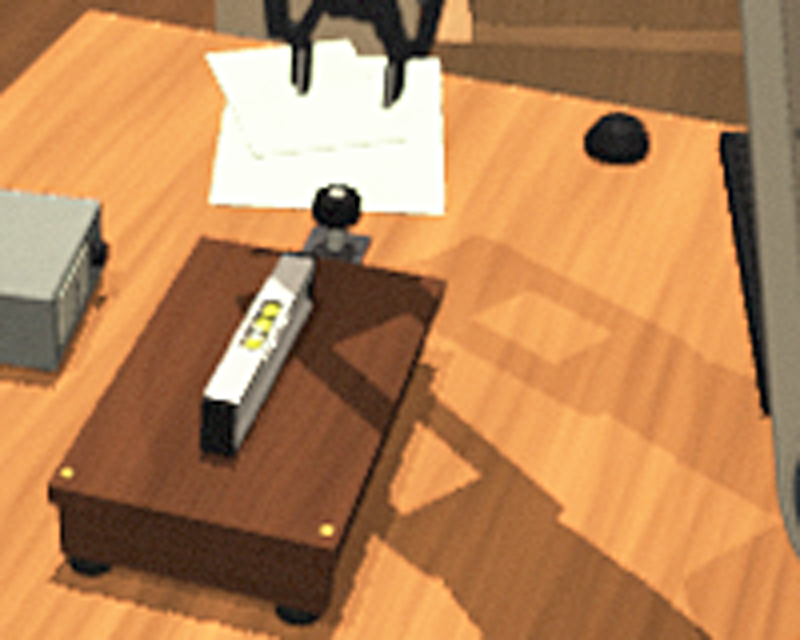

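View pics/k1.png

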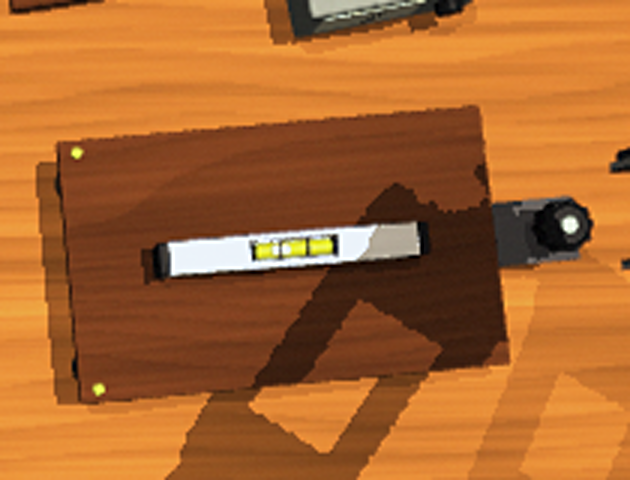

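```bash
cat >> h.py <<'E'
def vial(im=None):
    if im is None: im=get_image("top")
    return im
E
python3 - <<'E'
from h import *
save("top","k2",(212,234,335,382),16)
print(proj("top",(.5222,-.3221,.185)), proj("top",(.5225,-.3195,.105)),state()["t"])
E
```

```text
(np.float64(211.83296015763818), np.float64(466.61109731354895)) (np.float64(214.91935230732676), np.float64(449.2616264699887)) 15.4
```

View pics/k2.png

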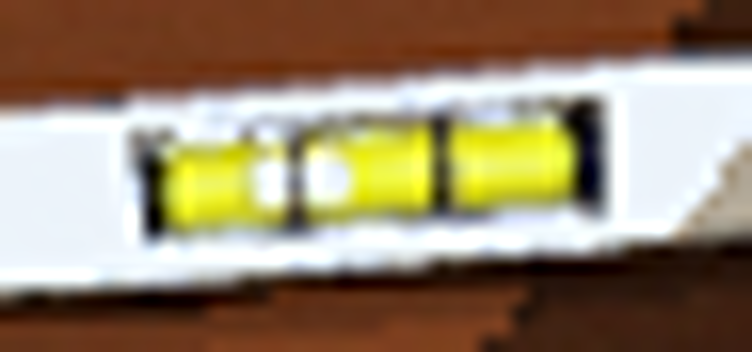

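Zoomed vial: the lines are at 293 and 440, and the bubble spans about 252–350 (centre 301). So the bubble is about 8.9 mm towards the fixed end, which calls for about 2.6 rad (150°) clockwise. Going down on the knob.

Call:
carry_out:
  commands:
    - {"delta_pos":[0.2,0,2],"turn":[0,0,0],"hand":0.3}
    - {"delta_pos":[0,0,3],"turn":[0,0,0],"hand":0.3}
    - {"delta_pos":[0,0,3],"turn":[0,0,0],"hand":0.3}
    - {"delta_pos":[0,0,2],"turn":[0,0,0],"hand":0.3}
    - {"delta_pos":[0,0,1],"turn":[0,0,0],"hand":0.3}
    - {"delta_pos":[0,0,0],"turn":[0,0,0],"hand":0.3}

```text
t: 16.0
position: [0.5217, -0.3165, 0.1439]
eef_rot: [[-0.064, 0.998, -0.002], [0.998, 0.064, 0.001], [0.001, -0.002, -1.0]]
force: [-0.4, 0.6, -1.0]
gripper_width: 0.0598
```

Run:
```python
from h import *
rep((.5225,-.3200,.144))
save("side","k3s",(80,200,270,400),5)
save("top","k3",(170,260,330,490),4)
save("top","k3v",(212,234,335,382),16)
```

```text
t 16.0 p [ 0.5217 -0.3165  0.1439] ang 93.7 tilt [-0.0021  0.0014] F [-0.4191  0.5716 -1.0303] j [-31.4  29.7 102.1   0.   48.3 -35.1] w 0.0598
delta tool cm [-0.3583  0.0601 -0.0118]
```

View pics/k3s.png

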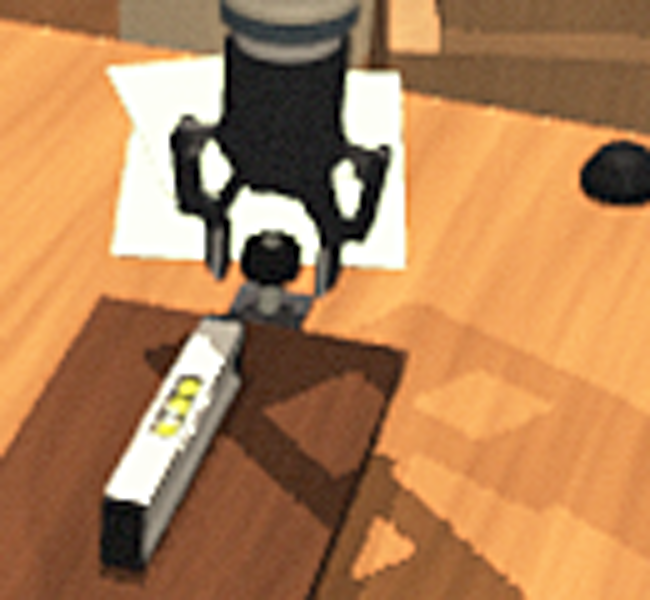

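View pics/k3.png

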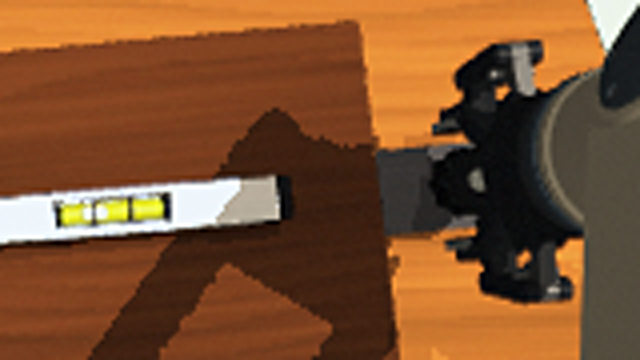

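View pics/k3v.png

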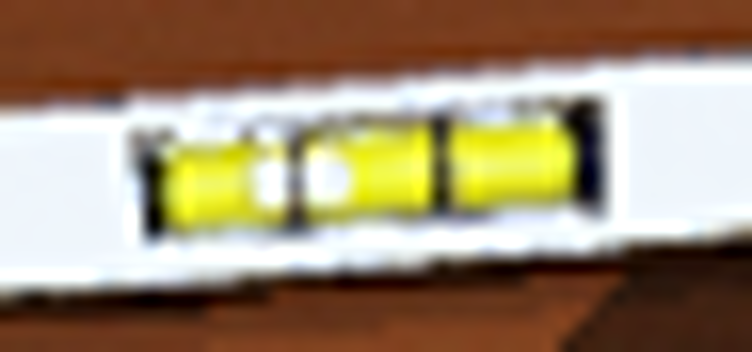

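The bubble is settled at 8.9 mm and the fingers straddle the knob (side (132,324)). Correcting the centring slightly, then closing.

Call:
carry_out:
  commands:
    - {"delta_pos":[-0.2,0.05,0],"turn":[0,0,0],"hand":0.3}
    - {"delta_pos":[0,0,0],"turn":[0,0,0],"hand":0.3}

```text
t: 16.35
position: [0.5233, -0.3202, 0.1459]
eef_rot: [[-0.063, 0.998, 0.002], [0.998, 0.063, -0.001], [-0.001, 0.001, -1.0]]
force: [-0.5, 0.4, 0.3]
gripper_width: 0.0599
```

Call:
carry_out:
  commands:
    - {"delta_pos":[0,0,0.1],"turn":[0,0,0],"hand":1}
    - {"delta_pos":[0,0,0],"turn":[0,0,0],"hand":1}
    - {"delta_pos":[0,0,0],"turn":[0,0,0],"hand":1}
    - {"delta_pos":[0,0,0],"turn":[0,0,0],"hand":1}
    - {"delta_pos":[0,0,0],"turn":[0,0,0],"hand":1}
    - {"delta_pos":[0,0,0],"turn":[0,0,0],"hand":1}

```text
t: 16.95
position: [0.5235, -0.3199, 0.1445]
eef_rot: [[-0.063, 0.998, 0.002], [0.998, 0.063, -0.001], [-0.001, 0.002, -1.0]]
force: [1.5, 1.8, 5.3]
gripper_width: 0.0366
```

Call:
carry_out:
  commands:
    - {"delta_pos":[0,0,0],"turn":[0,0,4],"hand":1}
    - {"delta_pos":[0,0,0],"turn":[0,0,7],"hand":1}
    - {"delta_pos":[0,0,0],"turn":[0,0,8],"hand":1}
    - {"delta_pos":[0,0,0],"turn":[0,0,8],"hand":1}
    - {"delta_pos":[0,0,0],"turn":[0,0,7],"hand":1}
    - {"delta_pos":[0,0,0],"turn":[0,0,6],"hand":1}
    - {"delta_pos":[0,0,0],"turn":[0,0,0],"hand":1}

```text
t: 17.65
position: [0.5234, -0.3198, 0.1445]
eef_rot: [[0.596, 0.803, 0.001], [0.803, -0.596, -0.001], [0.0, 0.001, -1.0]]
force: [1.5, 1.6, 5.8]
gripper_width: 0.0363
```

Run:
```python
from h import *
rep()
save("side","k4s",(80,200,270,400),5)
save("top","k4v",(212,234,335,382),16)
```

```text
t 17.65 p [ 0.5234 -0.3198  0.1445] ang 53.42 tilt [ 0.0015 -0.0005] F [1.4619 1.6496 5.759 ] j [-31.6  29.8 101.8   0.   48.3   5. ] w 0.0363
```

View pics/k4v.png

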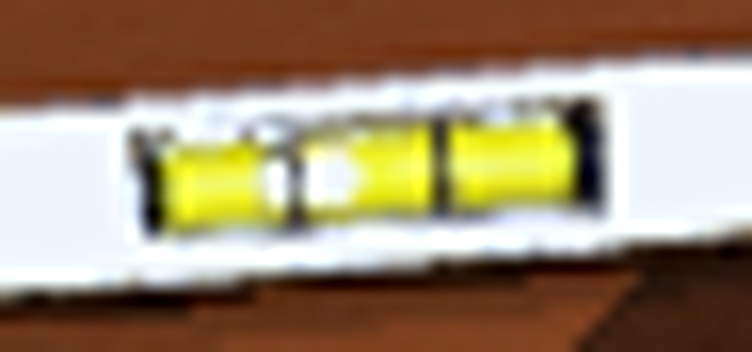

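View pics/k4s.png

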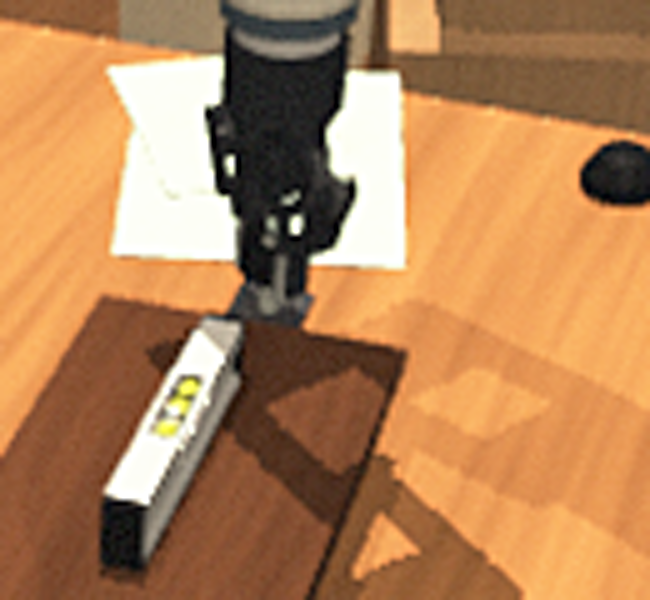

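The bubble is moving towards centre (now about 270–365), so the direction is right. Turning about 105° more.

Call:
carry_out:
  commands:
    - {"delta_pos":[0,0,0],"turn":[0,0,5],"hand":1}
    - {"delta_pos":[0,0,0],"turn":[0,0,8],"hand":1}
    - {"delta_pos":[0,0,0],"turn":[0,0,8],"hand":1}
    - {"delta_pos":[0,0,0],"turn":[0,0,8],"hand":1}
    - {"delta_pos":[0,0,0],"turn":[0,0,8],"hand":1}
    - {"delta_pos":[0,0,0],"turn":[0,0,8],"hand":1}
    - {"delta_pos":[0,0,0],"turn":[0,0,8],"hand":1}
    - {"delta_pos":[0,0,0],"turn":[0,0,8],"hand":1}
    - {"delta_pos":[0,0,0],"turn":[0,0,8],"hand":1}
    - {"delta_pos":[0,0,0],"turn":[0,0,8],"hand":1}
    - {"delta_pos":[0,0,0],"turn":[0,0,8],"hand":1}
    - {"delta_pos":[0,0,0],"turn":[0,0,8],"hand":1}

```text
t: 18.95
position: [0.5234, -0.3197, 0.1445]
eef_rot: [[0.77, -0.638, 0.001], [-0.638, -0.77, -0.0], [0.001, -0.0, -1.0]]
force: [1.0, 2.0, 6.9]
gripper_width: 0.0363
```

Call:
carry_out:
  commands:
    - {"delta_pos":[0,0,0],"turn":[0,0,8],"hand":1}
    - {"delta_pos":[0,0,0],"turn":[0,0,4],"hand":1}
    - {"delta_pos":[0,0,0],"turn":[0,0,0],"hand":1}
    - {"delta_pos":[0,0,0],"turn":[0,0,0],"hand":1}
    - {"delta_pos":[0,0,0],"turn":[0,0,0],"hand":1}
    - {"delta_pos":[0,0,0],"turn":[0,0,0],"hand":1}
    - {"delta_pos":[0,0,0],"turn":[0,0,0],"hand":1}
    - {"delta_pos":[0,0,0],"turn":[0,0,0],"hand":1}
    - {"delta_pos":[0,0,0],"turn":[0,0,0],"hand":1}
    - {"delta_pos":[0,0,0],"turn":[0,0,0],"hand":1}
    - {"delta_pos":[0,0,0],"turn":[0,0,0],"hand":1}

```text
t: 20.05
position: [0.5234, -0.3197, 0.1445]
eef_rot: [[0.624, -0.781, 0.001], [-0.781, -0.624, -0.0], [0.001, -0.001, -1.0]]
force: [2.7, 2.9, 6.7]
gripper_width: 0.0368
```

Run:
```python
from h import *
rep()
save("top","k5v",(212,234,335,382),16)
```

```text
t 20.05 p [ 0.5234 -0.3197  0.1445] ang -51.37 tilt [ 0.0012 -0.0003] F [2.71   2.8795 6.6663] j [-31.6  29.8 101.8   0.   48.3 109.8] w 0.0368
```

View pics/k5v.png

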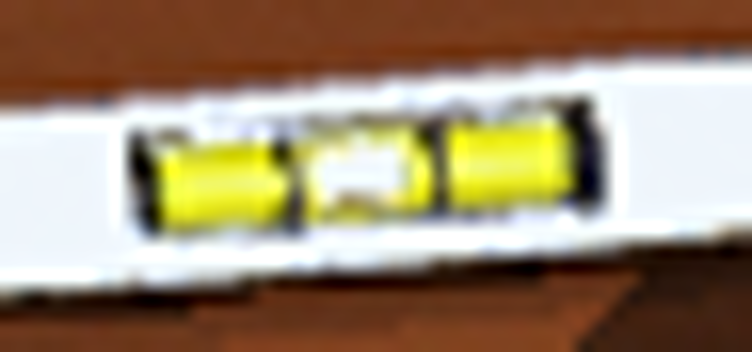

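The bubble spans about 310–405 between lines at 293 and 437, so it is still 1 mm or less short. Adding 12°, then releasing and retreating.

Call:
carry_out:
  commands:
    - {"delta_pos":[0,0,0],"turn":[0,0,6],"hand":1}
    - {"delta_pos":[0,0,0],"turn":[0,0,6],"hand":1}
    - {"delta_pos":[0,0,0],"turn":[0,0,0],"hand":1}
    - {"delta_pos":[0,0,0],"turn":[0,0,0],"hand":1}
    - {"delta_pos":[0,0,0],"turn":[0,0,0],"hand":0.4}
    - {"delta_pos":[0,0,0],"turn":[0,0,0],"hand":0.4}
    - {"delta_pos":[0,0,0],"turn":[0,0,0],"hand":0.4}
    - {"delta_pos":[0,0,-2],"turn":[0,0,0],"hand":0.4}
    - {"delta_pos":[0,0,-4],"turn":[0,0,0],"hand":0.4}
    - {"delta_pos":[0,0,-4],"turn":[0,0,0],"hand":0.4}
    - {"delta_pos":[0,0,0],"turn":[0,0,0],"hand":0.4}
    - {"delta_pos":[0,0,0],"turn":[0,0,0],"hand":0.4}

```text
t: 21.3
position: [0.5229, -0.32, 0.2447]
eef_rot: [[0.448, -0.894, 0.001], [-0.894, -0.448, -0.001], [0.002, -0.001, -1.0]]
force: [0.4, -0.4, -0.4]
gripper_width: 0.0509
```

```bash
cat > v.py <<'E'
from h import *
import sys
rep()
im=get_image("top").astype(float)
cv2.imwrite(f"pics/{sys.argv[1]}.png",cv2.resize(cv2.cvtColor(im.astype(np.uint8),cv2.COLOR_RGB2BGR)[212:234,335:382],None,fx=16,fy=16,interpolation=cv2.INTER_CUBIC))
# sample along vial axis
a=np.array([212+185/16,335+165/16]);b=np.array([212+155/16,335+575/16])
u=np.linspace(0,1,200);xs=np.arange(165,575,410/200)
P=a+(b-a)*u[:,None]
px=np.stack([cv2.remap(im[:,:,k].astype(np.float32),(P[:,1]-.5).astype(np.float32)[None],(P[:,0]-.5).astype(np.float32)[None],cv2.INTER_LINEAR)[0] for k in range(3)],1)
g=px[:,1];bl=px[:,2]
dark=[x for x,v in zip(xs,g) if v<110]; white=[x for x,v in zip(xs,bl) if v>140]
print("dark",np.round(dark));print("white",np.round(white))
E
python3 v.py k6v
```

```text
t 21.3 p [ 0.5229 -0.32    0.2447] ang -63.37 tilt [ 0.0015 -0.001 ] F [ 0.4324 -0.3966 -0.3669] j [-31.6  22.6  98.3  -0.   59.  121.8] w 0.0509
dark [438. 440. 573.]
white [315. 317. 319. 321. 323. 325. 327. 329. 331. 333. 335. 337. 339. 341.
 343. 345. 347. 350. 352. 354. 356. 358. 360. 362. 364. 366. 368. 370.
 372. 374. 376. 378. 380. 382. 384. 386. 388. 391. 393. 395. 397. 399.
 401. 403. 405. 407. 409. 411. 413. 415.]
```

View pics/k6v.png

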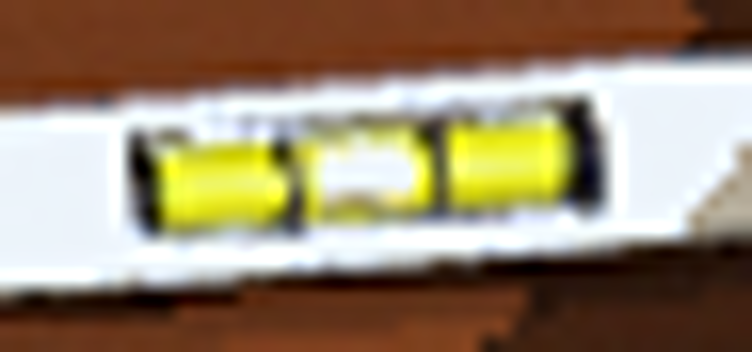

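The bubble centre is at 365 and the line midpoint at 365, so it is centred. I'll turn the wrist back, shut the fingers and return over the level.

Call:
carry_out:
  commands:
    - {"delta_pos":[0,0,0],"turn":[0,0,-8.5],"hand":1}
    - {"delta_pos":[0,0,0],"turn":[0,0,-8.5],"hand":1}
    - {"delta_pos":[0,0,0],"turn":[0,0,-8.5],"hand":1}
    - {"delta_pos":[0,0,0],"turn":[0,0,-8.5],"hand":1}
    - {"delta_pos":[0,0,0],"turn":[0,0,-8.5],"hand":1}
    - {"delta_pos":[0,0,0],"turn":[0,0,-8.5],"hand":1}
    - {"delta_pos":[0,0,0],"turn":[0,0,-8.5],"hand":1}
    - {"delta_pos":[0,0,0],"turn":[0,0,-8.5],"hand":1}
    - {"delta_pos":[0,0,0],"turn":[0,0,-8.5],"hand":1}
    - {"delta_pos":[0,0,0],"turn":[0,0,-8.5],"hand":1}
    - {"delta_pos":[0,0,0],"turn":[0,0,-8.5],"hand":1}
    - {"delta_pos":[0,0,0],"turn":[0,0,-8.5],"hand":1}

```text
t: 22.55
position: [0.5219, -0.3192, 0.2418]
eef_rot: [[0.777, 0.629, -0.003], [0.629, -0.777, 0.002], [-0.001, -0.003, -1.0]]
force: [0.1, 0.1, -0.7]
gripper_width: 0.0001
```

Call:
carry_out:
  commands:
    - {"delta_pos":[0,0,0],"turn":[0,0,-8.5],"hand":1}
    - {"delta_pos":[0,0,0],"turn":[0,0,-8.5],"hand":1}
    - {"delta_pos":[0,0,0],"turn":[0,0,-8.5],"hand":1}
    - {"delta_pos":[0,0,0],"turn":[0,0,-8.5],"hand":1}
    - {"delta_pos":[0,0,0],"turn":[0,0,-8.5],"hand":1}
    - {"delta_pos":[0,0,0],"turn":[0,0,-8.5],"hand":1}
    - {"delta_pos":[0,0,0],"turn":[0,0,-4],"hand":1}
    - {"delta_pos":[0,0,0],"turn":[0,0,0],"hand":1}

```text
t: 23.35
position: [0.522, -0.3193, 0.242]
eef_rot: [[-0.064, 0.998, -0.003], [0.998, 0.064, 0.002], [0.002, -0.003, -1.0]]
force: [0.1, -0.6, -0.8]
gripper_width: -0.0
```

```bash
python3 - <<'E'
from h import *
rep((.5085,-.109,.225))
E
python3 v.py k7v
```

```text
t 23.35 p [ 0.522  -0.3193  0.242 ] ang 93.69 tilt [-0.0027  0.0016] F [ 0.0973 -0.5682 -0.8447] j [-31.6  22.8  98.4  -0.   59.  -35.3] w -0.0
delta tool cm [21.0687  0.0132  1.7381]
t 23.35 p [ 0.522  -0.3193  0.242 ] ang 93.69 tilt [-0.0027  0.0016] F [ 0.0973 -0.5682 -0.8447] j [-31.6  22.8  98.4  -0.   59.  -35.3] w -0.0
dark [438. 440. 573.]
white [315. 317. 319. 321. 323. 325. 327. 329. 331. 333. 335. 337. 339. 341.
 343. 345. 347. 350. 352. 354. 356. 358. 360. 362. 364. 366. 368. 370.
 372. 374. 376. 378. 380. 382. 384. 386. 388. 391. 393. 395. 397. 399.
 401. 403. 405. 407. 409. 411. 413. 415.]
```

Bubble unchanged at 315–415, so it has settled centred. Moving over the level's middle and down.

Call:
carry_out:
  commands:
    - {"delta_pos":[2,0,0],"turn":[0,0,0],"hand":1}
    - {"delta_pos":[4,0,0],"turn":[0,0,0],"hand":1}
    - {"delta_pos":[4,0,0],"turn":[0,0,0],"hand":1}
    - {"delta_pos":[4,0,0],"turn":[0,0,0],"hand":1}
    - {"delta_pos":[4,0,0],"turn":[0,0,0],"hand":1}
    - {"delta_pos":[2.1,0,0],"turn":[0,0,0],"hand":1}
    - {"delta_pos":[0.9,0,0],"turn":[0,0,0],"hand":1}
    - {"delta_pos":[0,0,2],"turn":[0,0,0],"hand":1}
    - {"delta_pos":[0,0,1.6],"turn":[0,0,0],"hand":1}
    - {"delta_pos":[0,0,0.4],"turn":[0,0,0],"hand":1}
    - {"delta_pos":[0,0,0],"turn":[0,0,0],"hand":1}

```text
t: 24.5
position: [0.509, -0.1102, 0.2033]
eef_rot: [[-0.062, 0.998, -0.002], [0.998, 0.062, 0.0], [0.0, -0.002, -1.0]]
force: [-0.2, 0.0, 0.2]
gripper_width: -0.0001
```

Run:
```python
from h import *
rep((.5085,-.109,.1935))
save("side","p1s",(80,240,240,440),4)
```

```text
t 24.5 p [ 0.509  -0.1102  0.2033] ang 93.58 tilt [-0.0016  0.0003] F [-0.154   0.0129  0.235 ] j [-12.4  18.2 111.4  -0.   50.5 -16. ] w -0.0001
delta tool cm [ 0.1263 -0.0397  0.9813]
```

View pics/p1s.png

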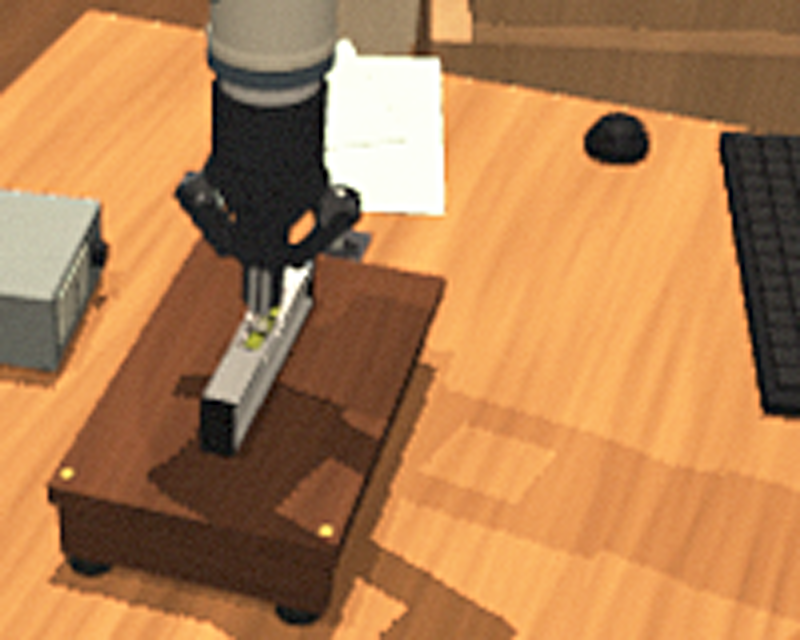

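The shut fingers are centred over the vial, just above it (side (157,307)). Lowering in small steps to contact.

Call:
carry_out:
  commands:
    - {"delta_pos":[0,0,0.5],"turn":[0,0,0],"hand":1}
    - {"delta_pos":[0,0,0.3],"turn":[0,0,0],"hand":1}
    - {"delta_pos":[0,0,0],"turn":[0,0,0],"hand":1}

```text
t: 24.85
position: [0.5094, -0.1102, 0.1957]
eef_rot: [[-0.063, 0.998, -0.0], [0.998, 0.063, 0.0], [0.0, -0.0, -1.0]]
force: [-0.2, -0.3, 0.6]
gripper_width: 0.0002
```

Call:
carry_out:
  commands:
    - {"delta_pos":[0,0,0.1],"turn":[0,0,0],"hand":1}
    - {"delta_pos":[0,0,0],"turn":[0,0,0],"hand":1}

```text
t: 25.05
position: [0.5094, -0.1101, 0.1949]
eef_rot: [[-0.063, 0.998, 0.0], [0.998, 0.063, -0.0], [-0.0, 0.0, -1.0]]
force: [0.2, 0.2, -0.8]
gripper_width: 0.0
```

Call:
carry_out:
  commands:
    - {"delta_pos":[0,0,0.1],"turn":[0,0,0],"hand":1}
    - {"delta_pos":[0,0,0.05],"turn":[0,0,0],"hand":1}
    - {"delta_pos":[0,0,0],"turn":[0,0,0],"hand":1}

```text
t: 25.35
position: [0.5094, -0.1101, 0.1933]
eef_rot: [[-0.063, 0.998, -0.0], [0.998, 0.063, 0.0], [0.0, -0.0, -1.0]]
force: [0.2, -0.1, 0.6]
gripper_width: -0.0001
```

Call:
carry_out:
  commands:
    - {"delta_pos":[0,0,0.05],"turn":[0,0,0],"hand":1}
    - {"delta_pos":[0,0,0],"turn":[0,0,0],"hand":1}
    - {"delta_pos":[0,0,0],"turn":[0,0,0],"hand":1}

```text
t: 25.65
position: [0.5095, -0.1101, 0.1929]
eef_rot: [[-0.063, 0.998, -0.0], [0.998, 0.063, 0.0], [0.0, -0.0, -1.0]]
force: [0.2, 0.4, 0.6]
gripper_width: -0.0001
```

Call:
carry_out:
  commands:
    - {"delta_pos":[0,0,0.05],"turn":[0,0,0],"hand":1}
    - {"delta_pos":[0,0,0.05],"turn":[0,0,0],"hand":1}
    - {"delta_pos":[0,0,0],"turn":[0,0,0],"hand":1}

```text
t: 25.95
position: [0.5096, -0.1102, 0.1926]
eef_rot: [[-0.063, 0.998, 0.0], [0.998, 0.063, -0.0], [-0.0, 0.0, -1.0]]
force: [-2.8, 1.0, 8.8]
gripper_width: 0.0
```

Call:
carry_out:
  commands:
    - {"delta_pos":[0,0,0.02],"turn":[0,0,0],"hand":1}
    - {"delta_pos":[0,0,0],"turn":[0,0,0],"hand":1}
    - {"delta_pos":[0,0,0],"turn":[0,0,0],"hand":1}
    - {"delta_pos":[0,0,0],"turn":[0,0,0],"hand":1}
    - {"delta_pos":[0,0,0],"turn":[0,0,0],"hand":1}
    - {"delta_pos":[0,0,0],"turn":[0,0,0],"hand":1}
    - {"delta_pos":[0,0,0],"turn":[0,0,0],"hand":1}
    - {"delta_pos":[0,0,0],"turn":[0,0,0],"hand":1}
    - {"delta_pos":[0,0,0],"turn":[0,0,0],"hand":1}
    - {"delta_pos":[0,0,0],"turn":[0,0,0],"hand":1}

```text
t: 26.95
position: [0.5096, -0.1101, 0.1926]
eef_rot: [[-0.063, 0.998, 0.0], [0.998, 0.063, -0.0], [-0.0, 0.0, -1.0]]
force: [-3.4, -0.1, 11.4]
gripper_width: 0.0005
```

Run:
```python
from h import *
rep()
save("side","p2s",(130,200,280,350),8)
save("top","p2",(140,300,260,470),3)
rep()
```

```text
t 26.95 p [ 0.5096 -0.1101  0.1926] ang 93.63 tilt [ 0.0005 -0.    ] F [-3.4008 -0.0547 11.378 ] j [-12.4  19.1 111.8   0.   49.  -16. ] w 0.0005
t 27.05 p [ 0.5096 -0.1101  0.1926] ang 93.64 tilt [ 0.0004 -0.    ] F [-3.2187  1.1431 11.1132] j [-12.4  19.1 111.8   0.   49.  -16. ] w -0.0002
```

View pics/p2s.png

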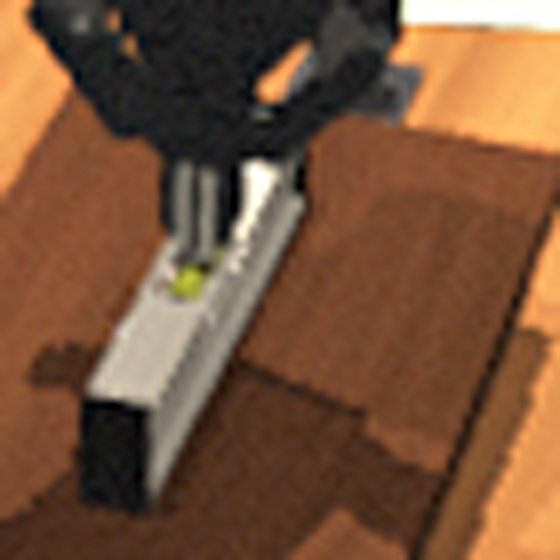

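View pics/p2.png

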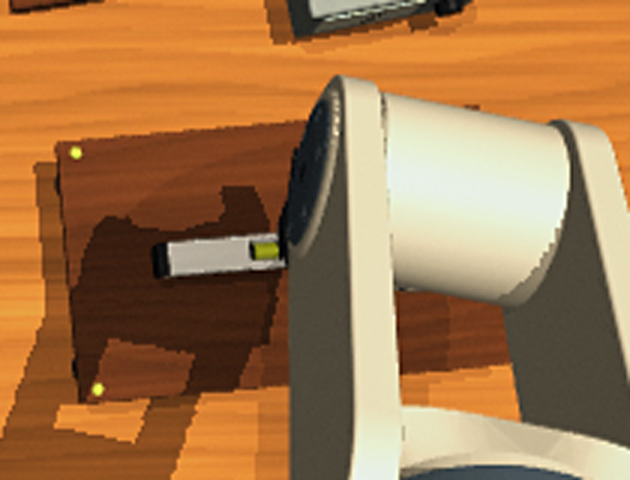

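The fingers sit on the rails with a steady 11 N push. The level is in place, and the visible end of the vial (top (223,349)) has no bubble outside its line. Handing in.

```bash
python3 -c "
from workcell import *
print(job_done())"
```

```text
the job is handed in; nothing more can be done
None
```

I finished with the spirit level pressed onto the middle of the shelf and the bubble centred, and handed the job in after about 27 s of the 70 s. No verdict was reported.

- **Choosing the level:** I picked the largest of the three, measured at about 198 mm against about 155 mm for the other two. I stood it lengthwise on the middle of the shelf and pressed it down with about 18 N.
- **Levelling:** The bubble started 8.9 mm towards the fixed end. I turned the knob about 157° clockwise. With the hand clear of the level, two readings about 2 s apart both had the bubble's centre within a fraction of a millimetre of the midpoint between the lines.
- **Final press:** The shut fingers press on the level's rails with a steady 11 N or so (about 14 N on the shelf with the level's weight). A sideways force of about 3 N came with it, but the arm's position held still.

**Not fully checked:** During the final press the gripper and arm hid the middle of the vial. I could only see that no bubble showed outside the line at the visible end. I did not measure the other things on the desk again at the end, but nothing I did came near them.

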